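# Slide the red arbor into the measuring stand's V stop

### The job

The tall arbor with the red band has to be measured: without gripping or lifting it, push it low on its foot so that it slides upright across the bench until it sits snugly in the V stop of the measuring stand, touching both arms of the V. Then press the green button on the grey box fully down to start the measurement, let it spring back, and leave the arbor seated. Do not tip the arbor, and do not disturb the blue arbor, the hobs or the bottle.

Things in the scene. Friction and masses are not known exactly. Their poses are not given: they have to be found in the camera images.
- arbor_red: Loose arbor to push: tall upright turned part, 200 mm high, 0.6 to 1 kg. Dark round foot 52 mm dia, 30 mm high; steel stem 28 mm dia with a red band (100 to 130 mm up), brass nut 30 mm dia (155 to 173 mm up), red tip 18 mm dia. Origin: centre of its underside; z: its long axis, up. Friction with the bench 0.5 to 0.7: a push more than about 35 mm above the bench can tip it.
- gauge: Fixed measuring stand with a blue V stop that opens to its -x (roughly towards the robot). Origin: on the bench, where the centre of the arbor's foot lies when it touches both V arms. x points into the V, its line of symmetry; z up. Arms 30 mm high, 16 mm thick, at 55 degrees to x; inner faces run from the apex at x = 32 mm to free ends at x = 0, y = +-45 mm: half of the seated foot stays outside.
- dial (a point): Centre of the dial gauge of the stand, 150 mm above the bench at x = 66, y = 0 mm of the stand; disc 48 mm dia, 18 mm thick. Its thin probe points at the V and ends at x = 23 mm. It hangs on a steel column (22 mm dia, 234 mm high, at x = 105, y = -52 mm) on a grey base (x 47 to 137, y +-75 mm, 24 mm high). Nothing of the stand lies at x below -10 mm.
- start (a joint): The green push button: 0 is up, 0.006 m is fully down. It is sprung: about 1.5 N to begin moving, 5 N fully down; it returns by itself. It counts as pressed beyond 0.004 m.
- start_top (a point): Centre of the top face of the green button (30 mm in diameter), pressed straight down. It is on a fixed grey box 75 x 65 mm and 40 mm high, and its black collar (46 mm in diameter) is 12 mm high; the button's top is 62 mm above the bench. The box stands on one side or the other of the measuring stand.
- arbor_blue: Bystander: a loose arbor of the same shape and size as the red one but with blue band and tip. Origin: centre of its underside.
- hob_swap: Bystander: loose brass-coloured hob (toothed cylinder), 60 mm in diameter, 55 mm high, on the side of the stand without the button box. Origin: centre of its underside.
- hob_gold: Bystander: loose brass-coloured hob, 68 mm in diameter, 62 mm high. Origin: centre of its underside.
- hob_steel: Bystander: loose steel hob, 56 mm in diameter, 70 mm high. Origin: centre of its underside.
- hob_copper: Bystander: loose copper-coloured hob, 52 mm in diameter, 40 mm high. Origin: centre of its underside.
- cleaner: Bystander: loose white bottle with blue cap, 60 mm in diameter, 170 mm high. Origin: centre of its underside.

How it is judged:
On the way, in this order (a step that is already met when the one before it is completed fails the run):
1. the red arbor stands upright and still in the V stop (horizontal distance between arbor_red and gauge below 0.005 m and angle between arbor_red's own z axis and vertical below 0.05 rad and linear speed of arbor_red below 0.02 m/s), for 0.2 s.
2. the green button is pressed down (value of joint start above 0.004 m), for 0.05 s.
At the end, for the whole second after the job is handed in: The red arbor stands upright (within 0.05 rad) and still on the bench, its axis within 5 mm of the seated place in the V; the button was pressed beyond 4 mm after that and is up again (horizontal distance between arbor_red and gauge below 0.005 m and angle between arbor_red's own z axis and vertical below 0.05 rad and height (world z) of arbor_red below 0.004 m and linear speed of arbor_red below 0.01 m/s and value of joint start below 0.002 m); the robot touches nothing.
It fails at once if the red arbor is tipped by more than 0.2 rad, or lifted more than 8 mm off the bench (angle between arbor_red's own z axis and vertical above 0.2 rad or height (world z) of arbor_red above 0.008 m).
It fails at once if the red arbor is gripped (touched by the fingers with the grasp point within 18 mm of its axis), or touched by the fingers above half its height (contact force between the fingers and arbor_red above 0.5 N and (height (world z) of the grasp point above 0.1 m or horizontal distance between the grasp point and arbor_red below 0.018 m)).
It fails at once if the red arbor is knocked or flung (faster than 0.6 m/s) (linear speed of arbor_red above 0.6 m/s).
It fails at once if the button is pressed before the arbor is in the V (value of joint start above 0.004 m and horizontal distance between arbor_red and gauge above 0.008 m).
It fails at once if a bystander is moved by more than 15 mm, or the blue arbor is tipped (distance of any of arbor_blue, hob_swap, hob_gold, hob_steel, hob_copper, cleaner from where it was at the start of the episode above 0.015 m or angle between arbor_blue's own z axis and vertical above 0.3 rad).
It also fails if it takes over 54 s, if anything falls off the work surface, if the arm or the gripper's body presses on something with over 40 N, if the wrist force passes 120 N, or if a joint passes its speed limit or range.

### The arm

A 6-joint arm with a two-finger parallel gripper is mounted at the origin on the work surface. World frame = base frame: x ahead of the robot, y to its left, z up, the work surface at z = 0. Lengths are in m, angles in rad, forces in N, time in s.
With the tool pointing down it reaches from about 0.3 to 0.85 m from the base axis. Payload 5.4 kg.
Tool frame: the origin (TCP) lies between the finger pads; the fingertips stand 11 mm ahead of it and the grasp point (between the pads) lies 8 mm behind it; z points along the fingers, y is the line along which they close (so a half turn about z gives the same grasp; the last joint's range is limited). The gripper opens to 85 mm and grips with 20 to 120 N. Pads are 22 mm wide; open, the fingers measure 114 mm over their backs; the gripper's body (76 mm by 85 mm) begins 54 mm behind the grasp point. The pads swing forward as they close: fully open they stand 13 mm farther back than shut.
Start: joints at [-1.322, 0.158, 1.597, -0, 1.386, -0.21], TCP at [0.255, -0.516, 0.242] pointing down, gripper open.
Joint ranges: [-2.91, 2.91], [-0.94, 2.29], [0.18, 2.7], [-1.29, 4.43], [0.17, 2.64], [-3, 3]. Speed limits (rad/s): [2.57, 2.57, 3.14, 3.14, 3.14, 3.14].

### API

Orientations are given as a 3x3 rotation matrix whose columns are the frame's x, y, z axes.
In Python, from bench import env, vision, spotter gives the robot as it stands.
- The arm moves only by the tool servo_tool, never from a script. Its argument "rows" is a list of rows, each a list of 7 numbers: the shift along the tool's x, y, z as a fraction of full scale, then the turn, a rotation vector about the tool's x, y, z as a fraction of full scale, then the gripper command: -1 is fully open, 1 is shut, values between are in proportion. In form: [[tx, ty, tz, ax, ay, az, jaw], ...]. A call has 1 to 8 rows; each row shifts and turns the commanded pose from where the row before left it, along the tool's axes as they then stand; what a row does not reach is not made up. Full scale, the value 1, is 0.15 m for a shift and 60 degrees for a turn. A row lasts 1/12 s, in which the tool goes at most 41.7 mm and 7.16 degrees, less where a joint would pass 70% of its speed; a pose out of reach is approached as far as the arm can. A call with a number of a shift or a turn outside -1 to 1 is refused whole. A call with a gripper value outside its range is refused whole. The fingers move at their own pace and stop on an object; "newtons" is the grip in N (left out, the last holds). Time passes only in rows, so rows that do not move let the fingers close. It gives the time, the measured TCP pose, the force, the opening and the grip force at its end, in the units of the state.
- env.sense(): the state, without advancing time (a new reading comes with each control period).
- vision.read_camera(name): name is "scene" or "top" or "wrist"; returns the picture (420x560x3 uint8, red, green, blue); there is no depth.
- vision.camera_params(name): a dict with "camera_matrix" (3x3 intrinsics, pixels), "R" (3x3) and "t" (3): a world point X has camera coordinates R X + t. Camera axes: x right, y down, z forward; pixel columns grow to the right and rows downward; lengths in m; the calibration is good to about 2 mm. A picture is of the moment at which its call begins: read the wrist's pose just before it. camera_params takes no time and is no camera call; for the wrist camera it gives the pose at the moment of the call.
- env.job_done(): hands the job in; it is judged then, once.
Trained networks look in the newest picture that a camera, given by its name, has taken for a name from the list of things; names that differ only in an ending like _2 or _b are one class to them, and where a whole thing is asked for, a point or a joint stands for the part that bears it (a point fixed in the world has none). Each returns a list of dicts, best first, with "conf" (0 to 1); they miss things now and then, are a little off and sometimes report something else, mostly with a low value. They report only what shows in the picture. A call takes as long as a camera call.
- spotter.trace(label, camera): "pixels" (420x560 bool, what is visible of it) and "rect" ([left, top, width, height] as shares, 0 to 1, of the picture: columns of its width, rows of its height, round what is visible of it).
- spotter.landmark_of(label, camera): "position" ([row, column] as shares, 0 to 1, of the picture: columns of its width, rows of its height: a listed point, or the origin of a listed thing).
The state is a dict: "t": time; "joints": joint angles; "joint_vel": joint speeds; "joint_torque": joint torques, N m; "eef_pos": TCP position; "ee_rot": TCP orientation; "ft_force": force on the tool from outside, world axes, zero at the start; "torque": the same for the moment, N m; "grip_width": opening from 0.0 (shut) to 1.0 (fully open); "grip_force": force on a finger pad.
Only numpy, scipy, OpenCV 4.12 (cv2) and the standard library are available. Lean on these libraries where they do the work, as an engineer would, in place of code of your own. Each camera call takes 0.05 s, during which the arm holds its last target. There are 200 camera calls.

## Working session

There is one attempt and no reset: what is moved stays moved. The work goes in short steps, Python scripts to look and compute and a tool call to move; the robot and the scene stay as the last step left them, time stands still between calls to the robot, and variables do not carry over. Pictures are saved under pics/ and viewed, at most 10 in all, crops included, and the job is handed in when it is done.

Besides the shell and the picture viewer there is one more tool, called after "Request:" as name(argument=value, ...), one argument or row to a line, values as JSON. servo_tool: Moves the arm, as the interface text tells. Shift numbers are shares of 0.15 m and turn numbers shares of 60 degrees, none past 1 either way. Its arguments: {"type":"object","properties":{"rows":{"type":"array","items":{"type":"array","items":{"type":"number","minimum":-1,"maximum":1}}},"newtons":{"type":"number"}},"required":["rows"]}

```bash
mkdir -p pics; cat > h.py <<'E'
import numpy as np, cv2
from bench import env, vision, spotter
def ray(cam,row,col,z):
    p=vision.camera_params(cam);K=np.array(p["camera_matrix"]);R=np.array(p["R"]);t=np.array(p["t"])
    d=R.T@np.linalg.inv(K)@np.array([col*560,row*420,1]);c=-R.T@t
    return c+d*(z-c[2])/d[2]
def pic(cam,name):
    im=vision.read_camera(cam);cv2.imwrite('pics/'+name,im[:,:,::-1]);return im
E
python3 - <<'E'
from h import *
Z=dict(dial=.15,start_top=.062)
ims=[]
for cam in("top","scene"):
    ims.append(pic(cam,cam+'0.png'))
    for l in "arbor_red gauge dial start_top arbor_blue hob_swap hob_gold hob_steel hob_copper cleaner".split():
        for r in spotter.landmark_of(l,cam)[:2]:
            print(cam,l,round(r["conf"],2),np.round(np.array(r["position"])*[420,560]),np.round(ray(cam,*r["position"],Z.get(l,0)),3))
cv2.imwrite('pics/both.png',cv2.resize(np.vstack(ims)[:,:,::-1],(400,600)))
E
```

```text
top arbor_red 0.81 [273. 387.] [ 0.506 -0.204  0.   ]
top gauge 0.7 [200. 319.] [ 0.679 -0.06   0.   ]
top dial 0.75 [149. 320.] [ 0.746 -0.052  0.15 ]
top dial 0.65 [198. 319.] [ 0.644 -0.045  0.15 ]
top start_top 0.44 [208. 404.] [ 0.641 -0.236  0.062]
top start_top 0.41 [283. 291.] [0.486 0.012 0.062]
top arbor_blue 0.81 [285. 293.] [0.485 0.007 0.   ]
top hob_swap 0.57 [225. 263.] [0.623 0.073 0.   ]
top hob_gold 0.62 [308. 228.] [0.437 0.152 0.   ]
top hob_steel 0.98 [251. 443.] [ 0.551 -0.334  0.   ]
top hob_copper 0.75 [253. 214.] [0.561 0.186 0.   ]
top cleaner 0.76 [207. 448.] [ 0.655 -0.357  0.   ]
scene arbor_red 0.73 [223. 197.] [ 0.511 -0.194 -0.   ]
scene arbor_red 0.69 [219. 348.] [0.431 0.155 0.   ]
scene gauge 0.9 [284. 234.] [ 0.676 -0.063  0.   ]
scene dial 0.74 [259. 355.] [0.7   0.176 0.15 ]
scene dial 0.59 [260. 228.] [ 0.743 -0.047  0.15 ]
scene start_top 0.7 [241. 160.] [ 0.639 -0.227  0.062]
scene start_top 0.24 [260. 109.] [ 0.71  -0.31   0.062]
scene arbor_blue 0.66 [227. 284.] [0.485 0.011 0.   ]
scene hob_swap 0.83 [281. 305.] [0.64  0.082 0.   ]
scene hob_gold 0.82 [220. 344.] [0.436 0.146 0.   ]
scene hob_copper 0.72 [261. 355.] [0.564 0.181 0.   ]
scene cleaner 0.69 [265. 111.] [ 0.672 -0.337  0.   ]
```

View pics/top0.png

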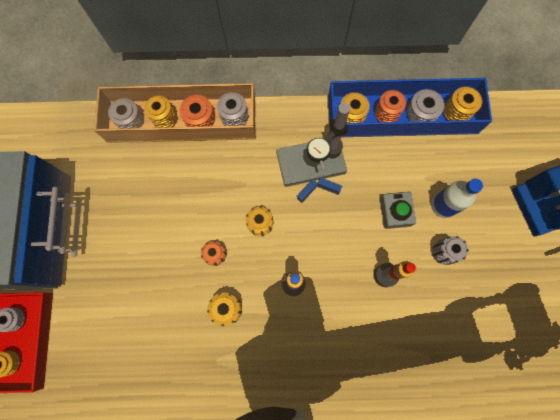

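View pics/scene0.png

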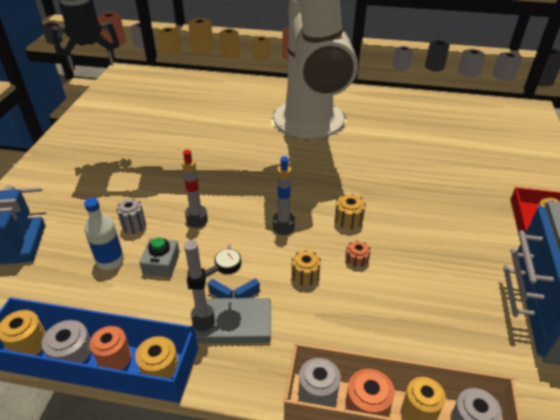

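The top view shows the red arbor's foot at (387,273), the V at (319,195), the button at (403,210) and the blue arbor at (293,285). Both cameras agree to within about 1 cm.

I plan to cradle the foot between partly closed fingers, with the tool tilted 45° so the gripper body stays clear of the stem. The push starts near heading 39°, with the fingers facing 25°.

```bash
cat >> h.py <<'E'
from scipy.spatial.transform import Rotation as Rn
def plan(pos=None,head=None,tilt=45,R=None,flip=1):
    s=env.sense();p=np.array(s["eef_pos"]);R0=np.array(s["ee_rot"])
    print("t",round(s["t"],2),"pos",p.round(4),"F",np.round(s["ft_force"],1),"J",np.round(s["joints"],2),"w",round(s["grip_width"],2))
    R1=R0
    if head is not None:
        h,a=np.radians([head,tilt]);f=np.array([np.cos(h),np.sin(h),0]);u=np.array([0,0,1.])
        z=f*np.sin(a)-u*np.cos(a);x=flip*(f*np.cos(a)+u*np.sin(a));R1=np.c_[x,np.cross(z,x),z]
        rv=Rn.from_matrix(R0.T@R1).as_rotvec(degrees=True);print("rot deg",rv.round(1),"total share",(rv/60).round(3))
    if pos is not None:
        d=np.array(pos)-p
        print("shift share (cur axes)",(R0.T@d/.15).round(3),"(final axes)",(R1.T@d/.15).round(3),"mm",(d*1e3).round(1))
E
python3 - <<'E'
from h import *
print(np.round(env.sense()["ee_rot"],3))
plan([.42,-.26,.15],25); plan([.42,-.26,.15],25,flip=-1)
E
```

```text
[[ 0.897  0.443 -0.   ]
 [ 0.443 -0.897  0.   ]
 [-0.    -0.    -1.   ]]
t 1.1 pos [ 0.2546 -0.5155  0.2423] F [ 0.6 -0.2 -0.5] J [-1.32  0.16  1.6  -0.    1.39 -0.21] w 1.0
rot deg [-0.5 45.   1.2] total share [-0.008  0.75   0.02 ]
shift share (cur axes) [ 1.743 -1.039  0.615] (final axes) [ 0.781 -1.078  1.651] mm [165.4 255.5 -92.3]
t 1.1 pos [ 0.2546 -0.5155  0.2423] F [ 0.6 -0.2 -0.5] J [-1.32  0.16  1.6  -0.    1.39 -0.21] w 1.0
rot deg [ -68.4   -0.8 -165.2] total share [-1.14  -0.013 -2.753]
shift share (cur axes) [ 1.743 -1.039  0.615] (final axes) [-0.781  1.078  1.651] mm [165.4 255.5 -92.3]
```

Request:
servo_tool(
  rows=[
    [0, 0, 0, 0, 0.094, 0, 0.2],
    [0, 0, 0, 0, 0.094, 0, 0.2],
    [0, 0, 0, 0, 0.094, 0, 0.2],
    [0, 0, 0, 0, 0.094, 0, 0.2],
    [0, 0, 0, 0, 0.094, 0, 0.2],
    [0, 0, 0, 0, 0.094, 0, 0.2],
    [0, 0, 0, 0, 0.094, 0, 0.2],
    [0, 0, 0, 0, 0.094, 0, 0.2],
  ],
)

```text
t: 1.77
eef_pos: [0.2542, -0.5162, 0.243]
ee_rot: [[0.63, 0.442, 0.638], [0.312, -0.897, 0.313], [0.711, 0.002, -0.703]]
ft_force: [0.3, -0.1, -0.5]
grip_width: 0.393
grip_force: 0.0
```

```bash
python3 - <<'E'
from h import *
plan([.42,-.26,.15],25)
E
```

```text
t 1.77 pos [ 0.2542 -0.5162  0.243 ] F [ 0.3 -0.1 -0.5] J [-1.66  0.33  1.57  0.66  1.69 -0.62] w 0.39
rot deg [-0.8 -0.3  1. ] total share [-0.013 -0.006  0.016]
shift share (cur axes) [ 0.788 -1.044  1.677] (final axes) [ 0.78  -1.081  1.657] mm [165.8 256.2 -93. ]
```

Request:
servo_tool(
  rows=[
    [0.065, -0.087, 0.14, 0, 0, 0, 0.2],
    [0.065, -0.087, 0.14, 0, 0, 0, 0.2],
    [0.065, -0.087, 0.14, 0, 0, 0, 0.2],
    [0.065, -0.087, 0.14, 0, 0, 0, 0.2],
    [0.065, -0.087, 0.14, 0, 0, 0, 0.2],
    [0.065, -0.087, 0.14, 0, 0, 0, 0.2],
    [0.065, -0.087, 0.14, 0, 0, 0, 0.2],
    [0.065, -0.087, 0.14, 0, 0, 0, 0.2],
  ],
)

```text
t: 2.43
eef_pos: [0.3649, -0.3439, 0.1787]
ee_rot: [[0.633, 0.443, 0.635], [0.313, -0.897, 0.313], [0.708, 0.0, -0.706]]
ft_force: [0.8, -0.0, 0.2]
grip_width: 0.397
grip_force: 0.0
```

```bash
python3 - <<'E'
from h import *
plan([.42,-.26,.12],25)
pic("wrist","w1.png")
for l in ["arbor_red","gauge"]:
  for r in spotter.landmark_of(l,"wrist")[:2]: print(l,r["conf"],r["position"],ray("wrist",*r["position"],0).round(3))
E
```

```text
t 2.43 pos [ 0.3649 -0.3439  0.1787] F [ 0.8 -0.   0.2] J [-1.44  0.07  2.01  0.74  1.42 -0.59] w 0.4
rot deg [-0.9 -0.1  0.9] total share [-0.015 -0.002  0.015]
shift share (cur axes) [ 0.13  -0.339  0.685] (final axes) [ 0.126 -0.352  0.679] mm [ 55.1  83.9 -58.7]
arbor_red 0.98 [0.4088, 0.4057] [ 0.503 -0.192 -0.   ]
gauge 0.79 [0.1545, 0.38] [ 0.68  -0.059  0.   ]
```

View pics/w1.png

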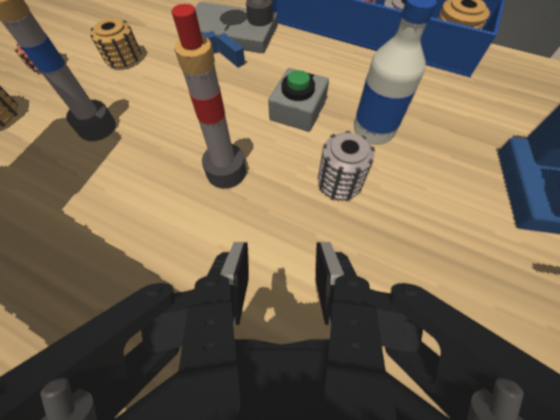

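The wrist view shows the arbor foot at (224,165), with the fingers clear in the foreground. I'll move to a point low and behind the arbor.

```bash
python3 - <<'E'
from h import *
plan([.435,-.231,.06])
E
```

```text
t 2.58 pos [ 0.3649 -0.343   0.1784] F [-0.4 -1.3  0.2] J [-1.44  0.07  2.01  0.74  1.42 -0.59] w 0.4
shift share (cur axes) [-0.03 -0.46  1.09] (final axes) [-0.03 -0.46  1.09] mm [  70.1  112.  -118.4]
```

Request:
servo_tool(
  rows=[
    [-0.004, -0.058, 0.136, 0, 0, 0, 0.2],
    [-0.004, -0.058, 0.136, 0, 0, 0, 0.2],
    [-0.004, -0.058, 0.136, 0, 0, 0, 0.2],
    [-0.004, -0.058, 0.136, 0, 0, 0, 0.2],
    [-0.004, -0.058, 0.136, 0, 0, 0, 0.2],
    [-0.004, -0.058, 0.136, 0, 0, 0, 0.2],
    [-0.004, -0.058, 0.136, 0, 0, 0, 0.2],
    [-0.004, -0.058, 0.136, 0, 0, 0, 0.2],
  ],
)

```text
t: 3.25
eef_pos: [0.4348, -0.2343, 0.0604]
ee_rot: [[0.633, 0.442, 0.636], [0.313, -0.897, 0.311], [0.708, 0.003, -0.706]]
ft_force: [-1.1, 0.2, 0.6]
grip_width: 0.4
grip_force: 0.0
```

```bash
python3 - <<'E'
from h import *
pic("wrist","w2.png")
for l in ["arbor_red","gauge"]:
  for r in spotter.landmark_of(l,"wrist")[:2]: print(l,r["conf"],r["position"],ray("wrist",*r["position"],0).round(3))
plan([.4475,-.225,.024])
E
```

```text
arbor_red 0.59 [0.4688, 0.4957] [ 0.501 -0.193  0.   ]
gauge 0.64 [0.0733, 0.4373] [ 0.686 -0.061  0.   ]
t 3.4 pos [ 0.4342 -0.2326  0.0601] F [ 0.2 -0.1  0.7] J [-1.22  0.18  2.2   0.92  1.09 -0.69] w 0.4
shift share (cur axes) [-0.098 -0.006  0.242] (final axes) [-0.098 -0.006  0.242] mm [ 13.3   7.6 -36.1]
```

View pics/w2.png

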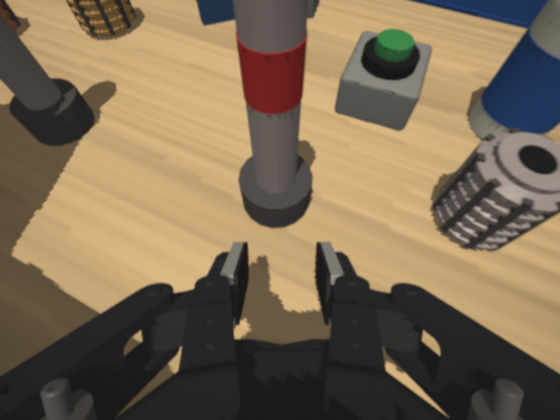

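The foot at (276,190) is centred between the pads (about column 281), so I'll descend.

Request:
servo_tool(
  rows=[
    [-0.024, -0.007, 0.06, 0, 0, 0, 0.2],
    [-0.024, -0.007, 0.06, 0, 0, 0, 0.2],
    [-0.024, -0.007, 0.06, 0, 0, 0, 0.2],
    [-0.024, -0.007, 0.06, 0, 0, 0, 0.2],
    [0, 0, 0, 0, 0, 0, 0.2],
  ],
)

```text
t: 3.82
eef_pos: [0.4459, -0.221, 0.0232]
ee_rot: [[0.634, 0.443, 0.634], [0.311, -0.896, 0.316], [0.708, -0.003, -0.706]]
ft_force: [-0.2, 0.0, 0.0]
grip_width: 0.404
grip_force: 0.0
```

```bash
python3 - <<'E'
from h import *
ims=[pic(c,c+"3.png") for c in("wrist","scene")]
a=ims[0][100:310,150:430];b=ims[1][140:260,120:280]
cv2.imwrite('pics/c3.png',np.vstack([cv2.resize(a,(480,288)),cv2.resize(b,(480,312))])[:,:,::-1])
for c in("wrist","top","scene"):
  if c=="top":pic(c,"t3.png")
  for l in ["arbor_red","gauge"]:
    for r in spotter.landmark_of(l,c)[:1]: print(c,l,r["conf"],ray(c,*r["position"],0).round(3))
plan([.47,-.208,.024])
E
```

```text
wrist arbor_red 0.81 [ 0.503 -0.196  0.   ]
top arbor_red 0.71 [ 0.505 -0.199  0.   ]
top gauge 0.86 [ 0.678 -0.059  0.   ]
scene arbor_red 0.79 [ 0.51 -0.19  0.  ]
scene gauge 0.58 [ 0.681 -0.065  0.   ]
t 4.27 pos [ 0.4463 -0.2225  0.0252] F [-0.4 -0.3 -0.4] J [-1.18  0.27  2.2   0.98  1.02 -0.76] w 0.4
shift share (cur axes) [ 0.125 -0.017  0.136] (final axes) [ 0.125 -0.017  0.136] mm [23.7 14.5 -1.2]
```

View pics/c3.png

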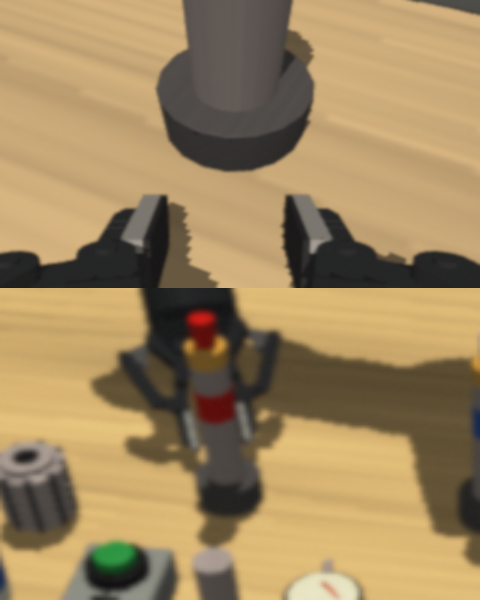

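```bash
python3 - <<'E'
from h import *
s=env.sense();p=np.array(s["eef_pos"]);R=np.array(s["ee_rot"])
for c,(x0,y0,sc,o) in dict(scene=(120,140,np.array([3,2.6]),288),wrist=(150,100,np.array([480/280,288/210]),0)).items():
  q=vision.camera_params(c);K=np.array(q["camera_matrix"])
  for d in (.004,.011,.018):
    for x in(-.011,.011):
      for y in(-.017,.017):
        X=K@(np.array(q["R"])@(p+R@[x,y,d])+q["t"]);uv=X[:2]/X[2]
        print(c,d,x,y,((uv-[x0,y0])*sc+[0,o]).round())
E
```

```text
scene 0.004 -0.011 -0.017 [238. 436.]
scene 0.004 -0.011 0.017 [196. 442.]
scene 0.004 0.011 -0.017 [239. 433.]
scene 0.004 0.011 0.017 [197. 440.]
scene 0.011 -0.011 -0.017 [240. 443.]
scene 0.011 -0.011 0.017 [198. 449.]
scene 0.011 0.011 -0.017 [241. 441.]
scene 0.011 0.011 0.017 [198. 447.]
scene 0.018 -0.011 -0.017 [241. 450.]
scene 0.018 -0.011 0.017 [200. 457.]
scene 0.018 0.011 -0.017 [242. 448.]
scene 0.018 0.011 0.017 [200. 455.]
wrist 0.004 -0.011 -0.017 [167. 255.]
wrist 0.004 -0.011 0.017 [284. 255.]
wrist 0.004 0.011 -0.017 [165. 199.]
wrist 0.004 0.011 0.017 [287. 199.]
wrist 0.011 -0.011 -0.017 [170. 246.]
wrist 0.011 -0.011 0.017 [282. 246.]
wrist 0.011 0.011 -0.017 [168. 191.]
wrist 0.011 0.011 0.017 [284. 191.]
wrist 0.018 -0.011 -0.017 [172. 237.]
wrist 0.018 -0.011 0.017 [279. 237.]
wrist 0.018 0.011 -0.017 [170. 185.]
wrist 0.018 0.011 0.017 [281. 185.]
```

Request:
servo_tool(
  rows=[
    [-0.022, 0, 0.022, 0, 0, 0, 0.2],
    [0.0236, 0, 0.0236, 0, 0, 0, 0.2],
    [0.0236, 0, 0.0236, 0, 0, 0, 0.2],
    [0.0236, 0, 0.0236, 0, 0, 0, 0.2],
    [0.0236, 0, 0.0236, 0, 0, 0, 0.2],
    [0.0236, 0, 0.0236, 0, 0, 0, 0.2],
    [0.0236, 0, 0.0236, 0, 0, 0, 0.2],
    [0.0236, 0, 0.0236, 0, 0, 0, 0.2],
  ],
)

```text
t: 4.93
eef_pos: [0.478, -0.2071, 0.0202]
ee_rot: [[0.633, 0.443, 0.635], [0.314, -0.897, 0.312], [0.708, 0.001, -0.707]]
ft_force: [-4.3, -2.6, 0.2]
grip_width: 0.402
grip_force: 2.7
```

```bash
python3 - <<'E'
from h import *
im=pic("wrist","w4.png")
cv2.imwrite('pics/w4c.png',im[60:320,120:440,::-1])
for c in("wrist","top"):
  if c=="top":pic(c,"t4.png")
  for l in ["arbor_red","gauge"]:
    for r in spotter.landmark_of(l,c)[:1]: print(c,l,r["conf"],ray(c,*r["position"],0).round(3))
plan()
E
```

```text
wrist arbor_red 0.68 [ 0.507 -0.193  0.   ]
top arbor_red 0.66 [ 0.513 -0.193  0.   ]
top gauge 0.76 [ 0.685 -0.057  0.   ]
t 5.23 pos [ 0.4777 -0.2066  0.0204] F [ 0.1 -0.8  0.4] J [-1.09  0.31  2.17  1.03  0.97 -0.73] w 0.4
```

View pics/w4c.png

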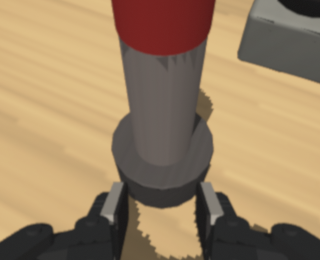

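Contact is confirmed: both pads touch the foot and the force is about 5 N. Now I'll push.

Request:
servo_tool(
  rows=[
    [0.0283, -0.01, 0.0283, 0, 0, 0, 0.2],
    [0.0471, -0.0167, 0.0471, 0, 0, 0, 0.2],
    [0.0566, -0.02, 0.0566, 0, 0, 0, 0.2],
    [0.0566, -0.02, 0.0566, 0, 0, 0, 0.2],
    [0.0566, -0.02, 0.0566, 0, 0, 0, 0.2],
    [0.0566, -0.02, 0.0566, 0, 0, 0, 0.2],
    [0.0471, -0.0167, 0.0471, 0, 0, 0, 0.2],
    [0.0283, -0.01, 0.0283, 0, 0, 0, 0.2],
  ],
)

```text
t: 5.9
eef_pos: [0.5408, -0.1531, 0.0203]
ee_rot: [[0.633, 0.443, 0.635], [0.313, -0.897, 0.313], [0.708, 0.001, -0.706]]
ft_force: [-4.6, -3.5, 0.9]
grip_width: 0.403
grip_force: 3.0
```

```bash
python3 - <<'E'
from h import *
for c in("wrist","top"):
  pic(c,c+"5.png")
  for l in ["arbor_red","gauge"]:
    for r in spotter.landmark_of(l,c)[:1]: print(c,l,r["conf"],ray(c,*r["position"],0).round(3))
s=env.sense();print(np.array(s["eef_pos"])[:2]+.0328*np.array([.897,.441]))
plan()
E
```

```text
wrist arbor_red 0.62 [ 0.733 -0.271  0.   ]
top arbor_red 0.89 [ 0.576 -0.143  0.   ]
top gauge 0.92 [ 0.681 -0.058  0.   ]
[ 0.56958937 -0.13854108]
t 6.2 pos [ 0.5402 -0.153   0.0203] F [ 0.  -0.2  0.6] J [-0.89  0.33  2.13  1.14  0.87 -0.64] w 0.4
```

Request:
servo_tool(
  rows=[
    [0.0283, -0.01, 0.0283, 0, 0, 0, 0.2],
    [0.0471, -0.0167, 0.0471, 0, 0, 0, 0.2],
    [0.0566, -0.02, 0.0566, 0, 0, 0, 0.2],
    [0.0566, -0.02, 0.0566, 0, 0, 0, 0.2],
    [0.0566, -0.02, 0.0566, 0, 0, 0, 0.2],
    [0.0566, -0.02, 0.0566, 0, 0, 0, 0.2],
    [0.0471, -0.0167, 0.0471, 0, 0, 0, 0.2],
    [0.0283, -0.01, 0.0283, 0, 0, 0, 0.2],
  ],
)

```text
t: 6.87
eef_pos: [0.6036, -0.0995, 0.0203]
ee_rot: [[0.633, 0.443, 0.635], [0.313, -0.897, 0.313], [0.708, 0.0, -0.706]]
ft_force: [-3.5, -2.3, -2.5]
grip_width: 0.399
grip_force: 2.5
```

```bash
python3 - <<'E'
from h import *
for c in("wrist","top"):
  im=pic(c,c+"6.png")
  for l in ["arbor_red","gauge"]:
    for r in spotter.landmark_of(l,c)[:1]: print(c,l,r["conf"],ray(c,*r["position"],0).round(3))
  if c=="wrist": w=im
  else: t=im
cv2.imwrite('pics/c6.png',np.hstack([w[:300,100:460],cv2.resize(t[120:270,260:440],(360,300))])[:,:,::-1])
s=env.sense();print(np.array(s["eef_pos"])[:2]+.0328*np.array([.897,.441]))
plan()
E
```

```text
wrist arbor_red 0.62 [ 0.634 -0.085  0.   ]
top arbor_red 0.57 [ 0.637 -0.088  0.   ]
top gauge 0.89 [ 0.681 -0.056  0.   ]
[ 0.63265635 -0.08535348]
t 7.17 pos [ 0.6032 -0.0998  0.0207] F [ 0.  -0.1  0.5] J [-0.7   0.38  2.06  1.22  0.76 -0.55] w 0.4
```

View pics/c6.png

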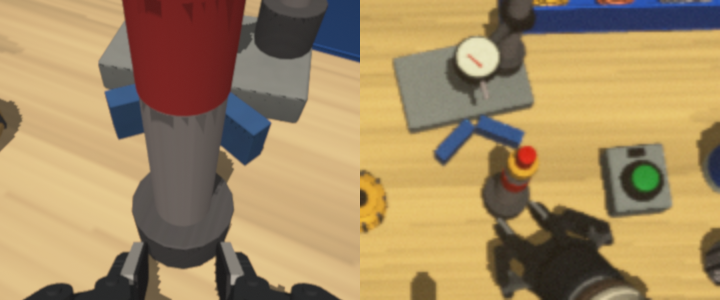

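The foot is still cradled at about (.634,-.086) and the V lies straight ahead. Next comes the final approach.

Request:
servo_tool(
  rows=[
    [0.0283, -0.0107, 0.0283, 0, 0, 0, 0.2],
    [0.0283, -0.0107, 0.0283, 0, 0, 0, 0.2],
    [0.0283, -0.0107, 0.0283, 0, 0, 0, 0.2],
    [0.0283, -0.0107, 0.0283, 0, 0, 0, 0.2],
    [0.0283, -0.0107, 0.0283, 0, 0, 0, 0.2],
    [0.0236, 0.007, 0.0236, 0, 0, 0, 0.2],
    [0.0236, 0.007, 0.0236, 0, 0, 0, 0.2],
  ],
)

```text
t: 7.75
eef_pos: [0.6362, -0.0767, 0.0203]
ee_rot: [[0.633, 0.443, 0.635], [0.312, -0.896, 0.314], [0.708, -0.001, -0.706]]
ft_force: [-7.3, -1.9, 2.7]
grip_width: 0.403
grip_force: 4.8
```

Request:
servo_tool(
  rows=[
    [0.0142, 0.004, 0.0142, 0, 0, 0, 0.2],
    [0.0142, 0.004, 0.0142, 0, 0, 0, 0.2],
  ],
)

```text
t: 7.92
eef_pos: [0.6421, -0.075, 0.0203]
ee_rot: [[0.633, 0.443, 0.634], [0.312, -0.896, 0.314], [0.708, -0.001, -0.706]]
ft_force: [-7.4, -1.6, 3.6]
grip_width: 0.405
grip_force: 4.9
```

```bash
python3 - <<'E'
from h import *
for c in("wrist","top"):
  im=pic(c,c+"7.png")
  for l in ["arbor_red","gauge"]:
    for r in spotter.landmark_of(l,c)[:1]: print(c,l,r["conf"],ray(c,*r["position"],0).round(3))
s=env.sense();print(np.array(s["eef_pos"])[:2]+.0328*np.array([.897,.441]))
plan()
E
```

```text
wrist arbor_red 0.95 [ 0.672 -0.059  0.   ]
top arbor_red 0.85 [ 0.673 -0.063  0.   ]
top gauge 0.97 [ 0.68  -0.054  0.   ]
[ 0.67170659 -0.06056222]
t 8.22 pos [ 0.6423 -0.075   0.0205] F [-2.5 -0.6 -0.4] J [-0.6   0.43  1.98  1.24  0.71 -0.48] w 0.4
```

Request:
servo_tool(
  rows=[
    [0.0142, 0.004, 0.0142, 0, 0, 0, 0.2],
    [0.0142, 0.004, 0.0142, 0, 0, 0, 0.2],
  ],
)

```text
t: 8.38
eef_pos: [0.648, -0.0736, 0.0204]
ee_rot: [[0.633, 0.443, 0.635], [0.312, -0.897, 0.314], [0.708, -0.001, -0.706]]
ft_force: [-6.4, -0.9, 3.0]
grip_width: 0.4
grip_force: 4.5
```

Request:
servo_tool(
  rows=[
    [0.0094, 0.003, 0.0094, 0, 0, 0, 0.2],
  ],
)

```text
t: 8.47
eef_pos: [0.6501, -0.0731, 0.0204]
ee_rot: [[0.633, 0.443, 0.635], [0.313, -0.897, 0.314], [0.708, -0.0, -0.706]]
ft_force: [-7.1, -1.6, 1.2]
grip_width: 0.397
grip_force: 4.5
```

Request:
servo_tool(
  rows=[
    [0.0094, 0.003, 0.0094, 0, 0, 0, 0.2],
  ],
)

```text
t: 8.55
eef_pos: [0.6519, -0.0727, 0.0203]
ee_rot: [[0.633, 0.443, 0.635], [0.313, -0.897, 0.314], [0.708, -0.0, -0.706]]
ft_force: [-16.5, -5.9, 5.6]
grip_width: 0.401
grip_force: 8.9
```

Request:
servo_tool(
  rows=[
    [0.005, 0.001, 0.005, 0, 0, 0, 0.2],
  ],
)

```text
t: 8.63
eef_pos: [0.6523, -0.0726, 0.02]
ee_rot: [[0.634, 0.443, 0.634], [0.313, -0.896, 0.314], [0.707, -0.0, -0.707]]
ft_force: [-24.8, -8.0, 13.0]
grip_width: 0.398
grip_force: 12.3
```

```bash
python3 - <<'E'
from h import *
for c in("wrist","top"):
  im=pic(c,c+"8.png")
  for l in ["arbor_red","gauge"]:
    for r in spotter.landmark_of(l,c)[:1]: print(c,l,r["conf"],ray(c,*r["position"],0).round(3))
  if c=="wrist": w=im
  else: t=im
cv2.imwrite('pics/c8.png',np.hstack([w[:300,100:460],cv2.resize(t[150:230,275:371],(360,300))])[:,:,::-1])
s=env.sense();print(np.array(s["eef_pos"])[:2]+.0328*np.array([.897,.441]))
for r in spotter.landmark_of("start_top","top")[:2]: print(r["conf"],ray("top",*r["position"],.062))
plan()
E
```

```text
wrist arbor_red 0.71 [ 0.681 -0.057  0.   ]
top arbor_red 0.92 [ 0.691 -0.054  0.   ]
top gauge 0.58 [ 0.679 -0.052  0.   ]
[ 0.68159029 -0.05823254]
0.53 [ 0.63738753 -0.23384731  0.062     ]
t 8.98 pos [ 0.6522 -0.0727  0.0201] F [-16.6  -4.9   8. ] J [-0.59  0.45  1.96  1.24  0.7  -0.46] w 0.4
```

View pics/c8.png

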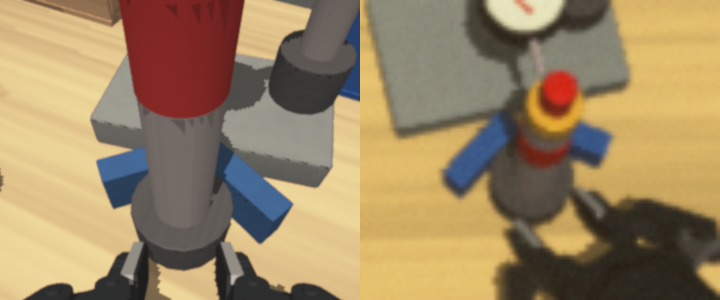

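The arbor looks to be in contact with both arms. I'll do a small lateral wiggle to confirm it.

Request:
servo_tool(
  rows=[
    [0, 0.013, 0, 0, 0, 0, 0.2],
  ],
)

```text
t: 9.07
eef_pos: [0.6524, -0.073, 0.0199]
ee_rot: [[0.634, 0.445, 0.633], [0.313, -0.895, 0.317], [0.708, -0.003, -0.707]]
ft_force: [-21.0, 0.4, 11.7]
grip_width: 0.404
grip_force: 10.9
```

Request:
servo_tool(
  rows=[
    [0, -0.013, 0, 0, 0, 0, 0.2],
    [0, -0.013, 0, 0, 0, 0, 0.2],
  ],
)

```text
t: 9.23
eef_pos: [0.652, -0.0724, 0.0202]
ee_rot: [[0.634, 0.44, 0.635], [0.313, -0.898, 0.31], [0.707, 0.002, -0.707]]
ft_force: [-8.1, -8.8, 0.7]
grip_width: 0.401
grip_force: 8.0
```

Request:
servo_tool(
  rows=[
    [0, 0.013, 0, 0, 0, 0, 0.2],
  ],
)

```text
t: 9.32
eef_pos: [0.6522, -0.0727, 0.02]
ee_rot: [[0.634, 0.442, 0.634], [0.313, -0.897, 0.313], [0.707, -0.0, -0.707]]
ft_force: [-15.8, -2.3, 7.0]
grip_width: 0.405
grip_force: 10.0
```

Lateral motion is stiff both ways (about 0.4 mm), so the arbor is seated. I'll retract now.

Request:
servo_tool(
  rows=[
    [-0.02, 0, -0.02, 0, 0, 0, 0.2],
    [-0.047, 0, -0.047, 0, 0, 0, 0.2],
    [-0.094, 0, -0.094, 0, 0, 0, 0.2],
    [-0.094, 0, -0.094, 0, 0, 0, 0.2],
    [0, 0, -0.2, 0, 0, 0, 0.2],
    [0, 0, -0.2, 0, 0, 0, 0.2],
    [0, 0, -0.2, 0, 0, 0, 0.2],
    [0, 0, -0.2, 0, 0, 0, 1],
  ],
)

```text
t: 9.98
eef_pos: [0.5275, -0.1344, 0.1061]
ee_rot: [[0.633, 0.442, 0.635], [0.312, -0.897, 0.314], [0.709, -0.0, -0.706]]
ft_force: [0.6, 0.7, 0.2]
grip_width: 0.27
grip_force: 0.0
```

Request:
servo_tool(
  rows=[
    [0, 0, 0, 0, -0.094, 0, 1],
    [0, 0, 0, 0, -0.094, 0, 1],
    [0, 0, 0, 0, -0.094, 0, 1],
    [0, 0, 0, 0, -0.094, 0, 1],
    [0, 0, 0, 0, -0.094, 0, 1],
    [0, 0, 0, 0, -0.094, 0, 1],
    [0, 0, 0, 0, -0.094, 0, 1],
    [0, 0, 0, 0, -0.094, 0, 1],
  ],
)

```text
t: 10.65
eef_pos: [0.529, -0.1344, 0.1063]
ee_rot: [[0.897, 0.442, -0.002], [0.442, -0.897, -0.003], [-0.004, 0.002, -1.0]]
ft_force: [1.2, -0.4, -0.1]
grip_width: -0.0
grip_force: 0.0
```

```bash
python3 - <<'E'
from h import *
for c in("wrist","top","scene"):
  pic(c,c+"9.png")
  for l,z in [("arbor_red",0),("gauge",0),("start_top",.062)]:
    for r in spotter.landmark_of(l,c)[:1]: print(c,l,r["conf"],ray(c,*r["position"],z).round(3))
plan([.638,-.232,.12])
E
```

```text
wrist gauge 0.41 [0.486 0.011 0.   ]
wrist start_top 0.63 [ 0.641 -0.23   0.062]
top arbor_red 0.94 [ 0.683 -0.067  0.   ]
top gauge 0.58 [ 0.681 -0.064  0.   ]
scene arbor_red 0.69 [ 0.683 -0.062  0.   ]
scene gauge 0.69 [ 0.621 -0.096 -0.   ]
scene start_top 0.7 [ 0.635 -0.234  0.062]
t 11.25 pos [ 0.5284 -0.1343  0.1053] F [-0.  -0.6 -0.4] J [-0.47  0.23  1.8   0.    1.11  0.64] w 0.0
shift share (cur axes) [ 0.367  0.907 -0.098] (final axes) [ 0.367  0.907 -0.098] mm [109.6 -97.7  14.7]
```

Request:
servo_tool(
  rows=[
    [0.061, 0.151, -0.016, 0, 0, 0, 1],
    [0.061, 0.151, -0.016, 0, 0, 0, 1],
    [0.061, 0.151, -0.016, 0, 0, 0, 1],
    [0.061, 0.151, -0.016, 0, 0, 0, 1],
    [0.061, 0.151, -0.016, 0, 0, 0, 1],
    [0.061, 0.151, -0.016, 0, 0, 0, 1],
    [0, 0, 0, 0, 0, 0, 1],
  ],
)

```text
t: 11.83
eef_pos: [0.6406, -0.2349, 0.1204]
ee_rot: [[0.897, 0.441, 0.004], [0.441, -0.897, -0.002], [0.002, 0.004, -1.0]]
ft_force: [0.8, -0.7, 0.1]
grip_width: 0.002
grip_force: 0.0
```

```bash
python3 - <<'E'
from h import *
w=pic("wrist","w10.png")
for l,z in [("start_top",.062)]:
    for r in spotter.landmark_of(l,"wrist")[:1]: print(l,r["conf"],ray("wrist",*r["position"],z).round(3))
t=pic("top","t10.png")
for l in ("arbor_red","gauge"):
    for r in spotter.landmark_of(l,"top")[:1]: print(l,r["conf"],ray("top",*r["position"],0).round(3))
cv2.imwrite('pics/c10.png',np.hstack([w[60:360,100:460],cv2.resize(t[130:230,275:435],(400,300))])[:,:,::-1])
plan([.638,-.232,.08])
E
```

```text
start_top 0.89 [ 0.641 -0.229  0.062]
arbor_red 0.36 [0.489 0.007 0.   ]
gauge 0.56 [ 0.688 -0.06   0.   ]
t 12.08 pos [ 0.6373 -0.2305  0.1192] F [-0.3  0.   0.5] J [-0.53  0.53  1.38  0.    1.23  0.59] w 0.0
shift share (cur axes) [0.    0.011 0.262] (final axes) [0.    0.011 0.262] mm [  0.7  -1.5 -39.2]
```

View pics/c10.png

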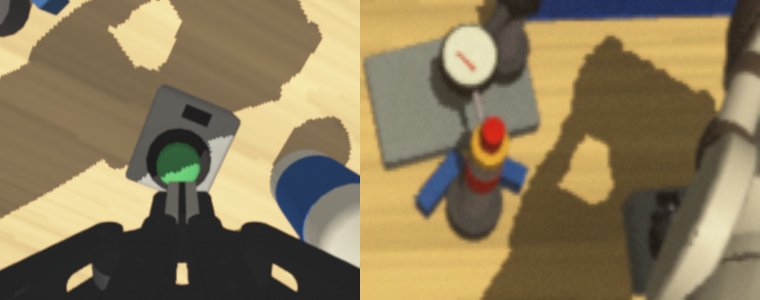

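The closed fingertips are over the button and the arbor is still seated. I'll lower until contact.

Request:
servo_tool(
  rows=[
    [0, 0, 0.075, 0, 0, 0, 1],
    [0, 0, 0.075, 0, 0, 0, 1],
    [0, 0, 0.075, 0, 0, 0, 1],
    [0, 0, 0, 0, 0, 0, 1],
  ],
)

```text
t: 12.42
eef_pos: [0.6356, -0.2299, 0.0814]
ee_rot: [[0.897, 0.443, -0.006], [0.443, -0.897, 0.004], [-0.004, -0.006, -1.0]]
ft_force: [0.2, 0.5, -1.1]
grip_width: 0.001
grip_force: 0.0
```

Request:
servo_tool(
  rows=[
    [0, 0, 0.02, 0, 0, 0, 1],
    [0, 0, 0.02, 0, 0, 0, 1],
    [0, 0, 0.02, 0, 0, 0, 1],
    [0, 0, 0, 0, 0, 0, 1],
  ],
)

```text
t: 12.75
eef_pos: [0.638, -0.2315, 0.0765]
ee_rot: [[0.897, 0.443, -0.0], [0.443, -0.897, 0.0], [-0.0, -0.0, -1.0]]
ft_force: [-0.8, 0.5, -1.1]
grip_width: 0.001
grip_force: 0.0
```

Request:
servo_tool(
  rows=[
    [0, 0, 0.017, 0, 0, 0, 1],
    [0, 0, 0.017, 0, 0, 0, 1],
    [0, 0, 0, 0, 0, 0, 1],
  ],
)

```text
t: 13.0
eef_pos: [0.6385, -0.2317, 0.0719]
ee_rot: [[0.897, 0.443, 0.001], [0.443, -0.897, -0.0], [0.001, 0.001, -1.0]]
ft_force: [0.5, -0.3, 2.3]
grip_width: 0.002
grip_force: 1.0
```

Request:
servo_tool(
  rows=[
    [0, 0, 0.013, 0, 0, 0, 1],
    [0, 0, 0, 0, 0, 0, 1],
  ],
)

```text
t: 13.17
eef_pos: [0.6386, -0.2317, 0.0702]
ee_rot: [[0.897, 0.443, 0.001], [0.443, -0.897, -0.001], [0.001, 0.001, -1.0]]
ft_force: [-0.1, -0.5, 3.6]
grip_width: -0.006
grip_force: 1.5
```

Request:
servo_tool(
  rows=[
    [0, 0, 0.013, 0, 0, 0, 1],
    [0, 0, 0, 0, 0, 0, 1],
  ],
)

```text
t: 13.33
eef_pos: [0.6386, -0.2317, 0.0683]
ee_rot: [[0.897, 0.443, 0.001], [0.443, -0.897, -0.001], [0.001, 0.001, -1.0]]
ft_force: [0.4, -0.5, 4.1]
grip_width: -0.001
grip_force: 2.0
```

Request:
servo_tool(
  rows=[
    [0, 0, 0.01, 0, 0, 0, 1],
    [0, 0, 0.007, 0, 0, 0, 1],
    [0, 0, 0, 0, 0, 0, 1],
  ],
)

```text
t: 13.58
eef_pos: [0.6386, -0.2317, 0.067]
ee_rot: [[0.897, 0.443, 0.001], [0.443, -0.897, -0.001], [0.0, 0.001, -1.0]]
ft_force: [-2.9, 2.0, 9.3]
grip_width: 0.0
grip_force: 5.2
```

The force reached 9 N at the end stop, so the button is fully down. Next I'll release, back off and check.

Request:
servo_tool(
  rows=[
    [0, 0, -0.05, 0, 0, 0, 1],
    [0, 0, -0.1, 0, 0, 0, 1],
    [0, 0, -0.15, 0, 0, 0, 1],
    [0, 0, -0.2, 0, 0, 0, 1],
    [0, 0, -0.2, 0, 0, 0, 1],
    [-0.1, 0, -0.1, 0, 0, 0, 1],
    [-0.2, 0, 0, 0, 0, 0, 1],
    [-0.2, 0, 0, 0, 0, 0, 1],
  ],
)

```text
t: 14.25
eef_pos: [0.5711, -0.2649, 0.1876]
ee_rot: [[0.896, 0.445, 0.003], [0.445, -0.896, -0.002], [0.001, 0.003, -1.0]]
ft_force: [-0.6, -1.4, -0.9]
grip_width: -0.0
grip_force: 0.0
```

Request:
servo_tool(
  rows=[
    [-0.2, 0, 0, 0, 0, 0, 1],
    [-0.2, 0, 0, 0, 0, 0, 1],
    [-0.2, 0, 0, 0, 0, 0, 1],
    [0, 0, 0, 0, 0, 0, 1],
    [0, 0, 0, 0, 0, 0, 1],
  ],
)

```text
t: 14.67
eef_pos: [0.4891, -0.3049, 0.1857]
ee_rot: [[0.898, 0.441, -0.0], [0.441, -0.898, 0.001], [0.0, -0.001, -1.0]]
ft_force: [-0.3, 0.0, 0.1]
grip_width: -0.002
grip_force: 0.0
```

```bash
python3 - <<'E'
from h import *
plan()
t=pic("top","t11.png");
for c in("top","scene"):
  if c=="scene": s=pic(c,"s11.png")
  for l in ("arbor_red","gauge"):
    for r in spotter.landmark_of(l,c)[:1]: print(c,l,r["conf"],ray(c,*r["position"],0).round(3))
cv2.imwrite('pics/c11.png',np.hstack([cv2.resize(s[200:320,90:290],(400,300)),cv2.resize(t[130:230,275:435],(400,300))])[:,:,::-1])
E
```

```text
t 14.67 pos [ 0.4891 -0.3049  0.1857] F [-0.3  0.   0.1] J [-0.77  0.21  1.65  0.    1.28  0.35] w -0.0
top gauge 0.98 [ 0.679 -0.059  0.   ]
scene arbor_red 0.7 [ 0.686 -0.055  0.   ]
scene gauge 0.92 [ 0.677 -0.062  0.   ]
```

View pics/c11.png

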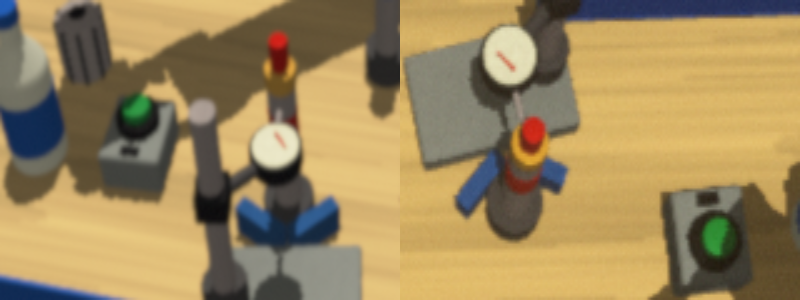

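The arbor stands upright in the V touching both arms, the button is up and the robot is clear. I'll hand the job in.

```bash
python3 -c "
from bench import env
print(env.job_done())"
```

```text
the job is handed in; nothing more can be done
None
```

The red arbor was slid upright into the V stop and still looked seated against both arms in the last pictures; the green button was pressed to its end stop and sprang back, and the job is handed in (no verdict was returned).

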